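# Pack the spray can and tip the case lid shut

## Robot

A 6-joint arm with a two-finger parallel gripper is mounted at the origin on the work surface. World frame = base frame: x ahead of the robot, y to its left, z up, the work surface at z = 0. Lengths are in m, angles in rad, forces in N, time in s.
With the tool pointing down it reaches from about 0.3 to 0.775 m from the base axis. Payload 14.6 kg.
Tool frame: the origin (TCP) lies at the very end of the fingers, on their centre line; the grasp point (between the pads) lies 19 mm behind it (ctrl.grasp_offset is the distance from the TCP to the grasp point, in m); x points along the fingers, y is the direction in which the jaws open and shut, and the axes are right-handed (so a half turn about x gives the same grasp; the last joint's range is limited). The gripper opens to 94 mm and grips with 3 to 60 N. Pads are 16 mm wide; open, the fingers measure 119 mm over their backs; the gripper's body (75 mm by 177 mm) begins 78 mm behind the grasp point.
Start: joints at [1.262, 0.3, 1.521, -0, 1.321, -0.067], TCP at [0.132, 0.534, 0.205] pointing down, gripper open.
Joint ranges: [-3.03, 3.03], [-0.79, 2.21], [0.23, 2.52], [-1.04, 4.18], [0, 3.07], [-2.55, 2.55]. Speed limits (rad/s): [2.22, 2.22, 2.57, 3.14, 3.14, 3.14].

## Interface

Orientations are given as [roll, pitch, yaw] about the fixed x, y, z axes, in that order (R = Rz(yaw) Ry(pitch) Rx(roll)).
In Python, from station import ctrl gives the robot as it stands. The module is installed in compiled form; this text tells all that it offers.
- The arm moves only by the tool send_rows, never from a script. Its argument "rows" is a list that holds one entry, the list of rows, each a list of 4 numbers: the shift along the world's x, y, z in mm, then the turn about the world's z in rad. A call has 1 to 12 rows; each row shifts and turns the commanded pose from where the row before left it; what a row does not reach is not made up. A row lasts 1/10 s, in which the tool goes at most 50 mm and 8.59 degrees, less where a joint would pass 70% of its speed; a pose out of reach is approached as far as the arm can. A call is refused whole if a number of a shift passes 50 or a number of a turn 0.15, either way. A call with a gripper value outside its range is refused whole. "grip" is the gripper's target within -1 to 1 (shut at 1, half-way at 0, fully open at -1), set as the call begins (left out, the last holds). The fingers move at their own pace and stop on an object; "newtons" is the grip in N (left out, the last holds). Time passes only in rows, so rows that do not move let the fingers close. It gives the time, the measured TCP pose, the force and the opening at its end, in the units of the state.
- ctrl.get_obs(): the state, without advancing time (a new reading comes with each control period).
- ctrl.camera(name): name is "scene" or "top"; returns (picture, depth): 480x640x3 uint8, red, green, blue; 480x640 float32, m along the optical axis (not along the pixel's ray), 0 where there is no reading.
- ctrl.camera_params(name): a dict with "vertical_fov" (degrees; the focal length in pixels is half the picture's height over the tangent of half this angle, whatever the lens; pixels are square), "cx", "cy" (the principal point, pixels), "cam_to_world" (4x4, takes a point from camera to world coordinates). Camera axes: x right, y up, looking along -z (the intrinsics and any distortion apply to the point x, -y, -z); pixel columns grow to the right and rows downward; lengths in m; the calibration is good to about 2 mm. A picture is of the moment at which its call begins. camera_params takes no time and is no camera call.
- ctrl.hand_in(): hands the job in, once; it reports no verdict.
The state is a dict: "time_s": time; "qpos": joint angles; "joint_vel": joint speeds; "tau": joint torques, N m; "ee_pos": TCP position; "eef_rot": TCP orientation; "force": force on the tool from outside, world axes, zero at the start; "moment": the same for the moment, N m; "grip_width": finger opening in m.
Only numpy, scipy, OpenCV 4.12 (cv2) and the standard library are available. Lean on these libraries where they do the work, as an engineer would, in place of code of your own. Each camera call takes 0.05 s, during which the arm holds its last target.

## Task

Pack up the open spray-can case: lay the stirring stick that lies across it flat on the bench beside or in front of the case, then lay (do not drop) the stray green spray can in the empty foam cradle. Last, push the leaning-back lid from behind until it is past upright and let it fall shut by its own weight, without riding or pressing it down; the tubs, brush pot, tape and tin stay where they stand.

Things in the scene. Friction and masses are not known exactly. Their poses are not given: they have to be found in the camera images.
- case: blue spray-can case, fixed to the bench: base 200 (x) by 320 mm (y), rim 85 mm above the bench, walls 6 mm. Origin: centre of the underside; x from front to hinge side, y along the hinge, z up. A 6 mm grey divider as high as the rim runs along x at y = 0. A carrying handle stands out 20 mm from the front (-x) face, below the rim. Heading within 0.28 rad of straight ahead
- lid (a joint): lid angle in rad: 0 shut, 1.57 upright, 1.92 leaning back on its stop hinges (start). Blue tray-shaped lid, 200 by 320, 25 mm deep, 0.45 to 0.7 kg, hinged along the case's back rim. No spring: above about 1.42 it falls back on the stops, below about 1.35 it falls shut by itself in 1 to 3 s (damped). Must not be touched below 1.0; 2 to 5 N near the edge push it over
- lid_hinge (a point): middle of the hinge line, at the back rim: 100 mm behind the case's centre (case x), 85 mm above the bench; it turns with the lid
- lid_edge (a point): middle of the lid's free edge on its outer face, 200 mm from the hinge and 25 mm out from the hinge plane. The outer face is the back of the lid when it is open; at the start the edge is about 264 mm above the bench and 92 mm behind the hinge (highest part of the lid 273 mm); it rises to at most 287 mm
- bay: grey foam insert with the empty cradle, fixed in the case's left or right half, under the stick: 186 (x) by 146 mm (y), 6 mm floor, two ridges along x, 12 mm wide, centred 32 mm either side of the middle, tops 20 mm above its underside. Origin: centre of the underside, 5 mm above the bench; axes as the case. The can lies along x between them, either way round, axis 32 mm above this origin
- caps: the other insert, in the other half of the case: a foam block full of coloured spray caps, up to 54 mm above the bench. Origin: centre of its underside. Fixed
- can_center (a point): centre of the stray green spray can, lying on the bench left or right of the case: 53 mm across, 150 mm long overall with its 41 mm white cap; x runs along it towards the cap, the 53 mm body reaches from x = -75 to +41 mm. The other axes roll with it. 0.2 to 0.3 kg, balance point about 14 mm from the centre towards the bottom (-x)
- stick_center (a point): centre of the wooden stirring stick: flat, 280 mm long (x), 30 mm wide (y), 10 mm thick (z), one end red with dried paint, 50 g. It lies loose across the empty half, on the case's side rim and on the divider, so its underside is 85 mm above the bench
- tubs: three white paint tubs stacked, joined as one, 100 mm across, 270 mm high. Origin: centre of the underside. Leave alone
- jar: steel pot with three brushes, 80 mm across, 272 mm high with the brushes. Origin: centre of the underside. Leave alone
- tape: roll of yellow tape lying flat, 100 mm across, 48 mm high. Origin: centre of the underside. Leave alone. Tubs, pot and tape stand in a row close behind the lid, in any order, 265 to 300 mm behind the case's centre, so the gap over the low tape is the free way to the back of the lid
- tin: orange paint tin, 76 mm across, 66 mm high, beside the case on the side away from the stray can. Origin: centre of the underside. Leave alone
There are look-alikes about, which are no part of the job. Of the things like the part that bears can_center, leave any that is red; of the rest the smaller one is meant.

How it is judged:
By the outcome, as a careful person would: the job done as asked, in the order asked, and still so for the second after the job is handed in, with the robot touching nothing.
It also fails if it takes over 72 s, if anything falls off the work surface, if the arm or the gripper's body presses on something with over 40 N, if the wrist force passes 120 N, or if a joint passes its speed limit or range.

## Working session

There is one attempt and no reset: what is moved stays moved. The work goes in short steps, Python scripts to look and compute and a tool call to move; the robot and the scene stay as the last step left them, time stands still between calls to the robot, and variables do not carry over. Pictures are saved under pics/ and viewed, and the job is handed in when it is done.

Besides the shell and the picture viewer there is one more tool, called after ">>>" by a JSON object that holds its "op" and its "data", one argument or row to a line. send_rows: Moves the arm, as the interface text tells. Its arguments: {"type":"object","properties":{"rows":{"type":"array"},"grip":{"type":"number"},"newtons":{"type":"number"}},"required":["rows"]}

```bash
mkdir -p pics
cat > h.py <<'E'
import numpy as np, cv2
from station import ctrl
def grab(n):
    p,d=ctrl.camera(n); np.savez(f'{n}.npz',p=p,d=d); return p,d
def load(n):
    z=np.load(f'{n}.npz'); return z['p'],z['d']
def cam(n):
    c=ctrl.camera_params(n); f=240/np.tan(np.radians(c['vertical_fov'])/2); return f,c['cx'],c['cy'],np.array(c['cam_to_world'])
def cloud(n,d):
    f,cx,cy,T=cam(n); v,u=np.mgrid[0:480,0:640]
    P=np.stack([(u-cx)/f*d,-(v-cy)/f*d,-d,np.ones_like(d)],-1)@T.T
    return P[...,:3]
def ray(n,u,v,z):
    f,cx,cy,T=cam(n); r=T[:3,:3]@np.array([(u-cx)/f,-(v-cy)/f,-1]); o=T[:3,3]
    return o+r*(z-o[2])/r[2]
E
python3 - <<'E'
from h import *
for n in('scene','top'):
    p,d=grab(n); cv2.imwrite(f'pics/{n}0.png',p[...,::-1]); c=ctrl.camera_params(n); print(c)
print(ctrl.get_obs())
E
```

```text
{'vertical_fov': 57.40199961148059, 'cx': 326.17152228162126, 'cy': 239.60939765404132, 'cam_to_world': array([[-0.92251163, -0.25663517,  0.28828924,  0.84944996],
       [ 0.38586203, -0.59560932,  0.70452824,  0.68720714],
       [-0.00909897,  0.76117536,  0.64848229,  0.81475502],
       [ 0.        ,  0.        ,  0.        ,  1.        ]])}
{'vertical_fov': 44.251399446394714, 'cx': 318.42058602251365, 'cy': 231.47597951207882, 'cam_to_world': array([[-0.02628837,  0.99811631, -0.05543247,  0.45053808],
       [-0.99962923, -0.02585374,  0.00854346, -0.06723973],
       [ 0.00709423,  0.05563651,  0.99842589,  1.60494758],
       [ 0.        ,  0.        ,  0.        ,  1.        ]])}
{'time_s': 0.1, 'qpos': array([ 1.26239186e+00,  3.00396409e-01,  1.52148040e+00, -3.76388100e-05,
        1.32071345e+00, -6.66357584e-02]), 'joint_vel': array([ 0.00063791, -0.00019054, -0.00041414, -0.00015342,  0.00254267,
        0.00244917]), 'tau': array([ 1.64318983e-03, -5.32645476e+01, -3.53285336e+01,  7.09679537e-02,
        2.35953648e-02, -5.08026960e-05]), 'ee_pos': array([0.13164458, 0.53378222, 0.2049699 ]), 'eef_rot': array([-1.60090213,  1.56979806, -1.84266151]), 'force': array([0.28574041, 0.47154157, 0.57763871]), 'moment': array([-0.0156241 ,  0.01234948,  0.03708503]), 'grip_width': 0.0937737878342651}
```

View pics/scene0.png

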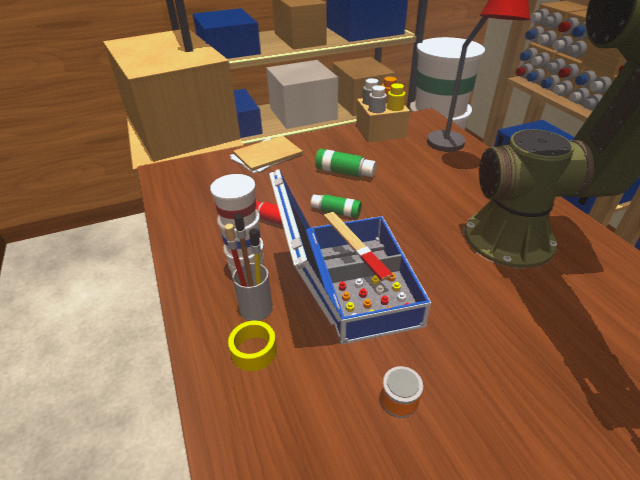

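View pics/top0.png

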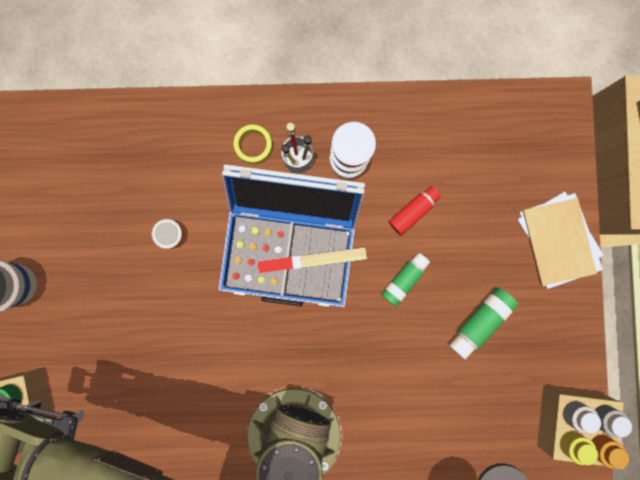

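The top view shows the case with its empty half at px (320,262), and the stick across it at (260..366, 250..267). The tape is at (252,143), the pot at (297,153), the tubs at (352,148) and the tin at (167,234).

Can candidates:
- Small green can at (407,278), with its cap end at (421,262).
- Large green can at (484,323).
- Red can at (415,210), ruled out.

Of the two green ones the smaller is meant, so it should be the one at (407,278). I'll check its size.

Run:
```python
from h import *
p,d=load('top'); P=cloud('top',d)
hsv=cv2.cvtColor(p,cv2.COLOR_RGB2HSV)
cv2.imwrite('pics/crop1.png',cv2.resize(p[120:350,210:540,::-1],None,fx=2.4,fy=2.4,interpolation=cv2.INTER_CUBIC))
ok=d>0
def comps(m,name,mina=60):
    n,l,s,c=cv2.connectedComponentsWithStats(m.astype(np.uint8))
    for i in range(1,n):
        if s[i,4]<mina: continue
        q=P[(l==i)&ok]; z=np.percentile(q[:,2],[5,50,95])
        mm=(l==i)&ok; u=P[mm&(P[...,2]>z[2]-.01)]
        r=cv2.minAreaRect((q[:,:2]*1000).astype(np.float32))
        print(name,s[i,4],c[i].round(1),'z',z.round(3),'mean',u.mean(0).round(3),'rect',np.round(r[0],0),np.round(r[1],0),round(r[2],1))
H,S,V=hsv[...,0],hsv[...,1],hsv[...,2]
obj=(P[...,2]>0.015)&ok&(P[...,0]>.25)&(np.abs(P[...,1])<.62)
comps(obj,'obj')
comps((H>50)&(H<75)&(S>120)&obj,'green')
comps((H>22)&(H<32)&(S>150)&obj,'yellow')
st=(np.abs(P[...,2]-.095)<.006)&obj&(S>80)&((H<30)|(H>170)); comps(st,'stick')
comps((H>105)&(H<125)&(S>120)&(P[...,2]>.07)&(P[...,2]<.1),'rim')
f,cx,cy,T=cam('top'); print('f',f)
```

```text
obj 824 [296.7 149.7] z [0.026 0.112 0.268] mean [ 0.752 -0.034  0.265] rect [739. -31.] [76. 79.] 87.9
obj 1968 [351.4 149.3] z [0.089 0.268 0.273] mean [ 0.725 -0.164  0.269] rect [ 725. -164.] [ 98. 100.] 73.7
obj 616 [252.5 143.7] z [0.022 0.046 0.052] mean [0.777 0.09  0.048] rect [777.  89.] [100.  99.] 54.6
obj 13863 [284.3 230.5] z [0.028 0.089 0.27 ] mean [ 0.645 -0.025  0.269] rect [501. -22.] [365. 314.] 80.9
obj 1065 [414.5 210.2] z [0.032 0.047 0.055] mean [ 0.583 -0.333  0.051] rect [ 590. -342.] [ 53. 152.] 40.4
obj 739 [167.9 233.7] z [0.033 0.064 0.07 ] mean [0.541 0.316 0.065] rect [543. 317.] [74. 74.] 88.3
obj 1081 [405.2 279.5] z [0.032 0.046 0.055] mean [ 0.398 -0.303  0.05 ] rect [ 406. -311.] [ 53. 150.] 48.8
obj 1614 [488.7 315.3] z [0.04  0.065 0.074] mean [ 0.304 -0.525  0.069] rect [ 294. -517.] [ 74. 171.] 45.7
green 200 [403.5 273.8] z [0.035 0.046 0.055] mean [ 0.417 -0.304  0.05 ] rect [ 419. -302.] [21. 66.] 48.8
green 155 [411.7 280.8] z [0.041 0.049 0.055] mean [ 0.402 -0.322  0.05 ] rect [ 401. -323.] [18. 65.] 48.6
green 101 [501.  294.1] z [0.044 0.062 0.072] mean [ 0.355 -0.557  0.068] rect [ 360. -554.] [31. 19.] 47.8
green 732 [481.2 322.8] z [0.044 0.064 0.073] mean [ 0.283 -0.504  0.069] rect [ 280. -499.] [65. 94.] 44.6
stick 388 [274.7 264.7] z [0.09  0.094 0.099] mean [0.452 0.034 0.094] rect [452.  34.] [31. 89.] 6.1
rim 1076 [292.4 217.1] z [0.079 0.087 0.096] mean [ 0.575 -0.013  0.09 ] rect [576. -13.] [314.  33.] 81.1
rim 143 [227.  250.2] z [0.072 0.082 0.089] mean [0.494 0.157 0.084] rect [493. 157.] [  5. 179.] 80.8
rim 97 [250.  291.1] z [0.074 0.083 0.088] mean [0.386 0.098 0.084] rect [386.  99.] [150.   4.] 81.0
rim 91 [311.4 299.2] z [0.076 0.084 0.089] mean [ 0.361 -0.057  0.084] rect [361. -58.] [147.   4.] 81.1
f 590.2890226752558
```

View pics/crop1.png

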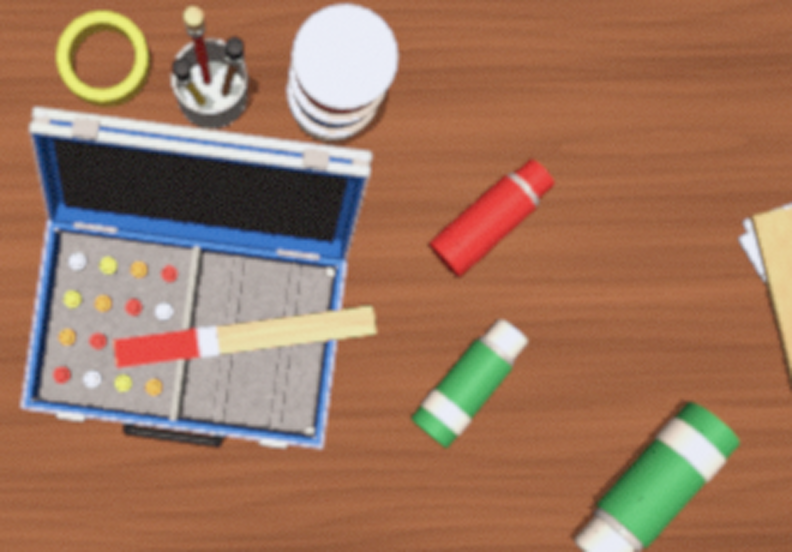

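The chosen can at (407,278) measures 53x150 mm at 50 mm height, which matches the description. The larger green can is 74 mm across. In the crop the cap is at the upper right. Next I need the stick, the exact case pose and the lid.

Run:
```python
from h import *
p,d=load('top'); P=cloud('top',d)
hsv=cv2.cvtColor(p,cv2.COLOR_RGB2HSV).astype(int);H,S,V=hsv[...,0],hsv[...,1],hsv[...,2]
roi=np.zeros((480,640),bool); roi[244:276,254:372]=1
wood=roi&(H>=12)&(H<=32)&(S>50)&(V>150)&(P[...,2]>.08)
print(wood.sum()); 
n,l,s,c=cv2.connectedComponentsWithStats(wood.astype(np.uint8)); i=1+s[1:,4].argmax(); print(s[i],c[i])
red=roi&((H<6)|(H>174))&(S>150); n2,l2,s2,c2=cv2.connectedComponentsWithStats(red.astype(np.uint8)); j=1+s2[1:,4].argmax(); print(s2[j],c2[j])
m=(l==i)|(l2==j)
ys,xs=np.nonzero(m); q=np.array([ray('top',u,v,.095)[:2] for u,v in zip(xs,ys)])*1000
r=cv2.minAreaRect(q.astype(np.float32)); print('stick rect',r); print(cv2.boxPoints(r))
# case by outer rim: left wall and front wall lines, right
yaw=-.158; c0=np.array([.468,.002])
R=np.array([[np.cos(yaw),-np.sin(yaw)],[np.sin(yaw),np.cos(yaw)]])
rim=(H>100)&(H<128)&(S>90)&(P[...,2]>.076)&(P[...,2]<.093)
for k in range(3):
    L=(P[...,:2]-c0)@R
    f=rim&(abs(L[...,0]+.097)<.01)&(abs(L[...,1])<.14)
    a=np.polyfit(L[f][:,1],L[f][:,0],1); 
    lf=rim&(abs(L[...,1]-.157)<.01)&(abs(L[...,0])<.085); rt=rim&(abs(L[...,1]+.157)<.01)&(abs(L[...,0])<.085)
    al=np.polyfit(L[lf][:,0],L[lf][:,1],1); ar=np.polyfit(L[rt][:,0],L[rt][:,1],1) if rt.sum()>10 else None
    print(f.sum(),a,lf.sum(),al,rt.sum(),ar)
    yaw+=np.mean([-a[0],al[0]]); 
    c0=c0+R@np.array([a[1]+.097,al[1]-.157]); R=np.array([[np.cos(yaw),-np.sin(yaw)],[np.sin(yaw),np.cos(yaw)]]); print(c0,yaw)
# divider
L=(P[...,:2]-c0)@R
dv=(abs(L[...,1])<.012)&(abs(L[...,0])<.08)&(abs(P[...,2]-.085)<.006)
print('div',dv.sum(),L[dv].mean(0), np.median(L[dv],0))
lidtop=(P[...,2]>.25)&(abs(L[...,1])<.17)&(L[...,0]<.22)
print('lid top local', L[lidtop].min(0),L[lidtop].max(0))
for nm,w in dict(tape=(.777,.0895),jar=(.739,-.031),tubs=(.725,-.164),tin=(.543,.317)).items(): print(nm,(np.array(w)-c0)@R)
for lo in [(.192,0),(.1,0),(0,-.0755),(-.16,0)]: print(lo,c0+R@np.array(lo))
```

```text
759
[301 248  66  19 759] [333.27799736 257.03952569]
[258 257  34  15 344] [274.59883721 264.68313953]
stick rect ((462.21295166015625, -61.57633972167969), (29.83149528503418, 277.3899230957031), 5.993222713470459)
[[ 432.89746    74.803185]
 [ 461.86     -201.0706  ]
 [ 491.52844  -197.95587 ]
 [ 462.56592    77.91792 ]]
207 [-0.00064101 -0.09644467] 142 [-0.00069598  0.1573874 ] 90 [ 0.00079399 -0.15424972]
[0.46860937 0.0022952 ] -0.1580274853051296
208 [-0.00084713 -0.09700835] 140 [-0.00037435  0.15699107] 88 [ 0.00052345 -0.15462925]
[0.46859972 0.00228769] -0.1577910947321301
207 [-0.00043217 -0.09699188] 140 [-0.00061052  0.15700002] 88 [ 0.00028721 -0.15462031]
[0.46860774 0.00228644] -0.15788026867417304
div 130 [-0.00022496  0.00067211] [0.00313776 0.00096984]
lid top local [-0.48247869 -0.16040104] [0.19282558 0.16996329]
tape [0.29084455 0.1346159 ]
jar [0.2722628  0.00964003]
tubs [ 0.27934787 -0.12390697]
tin [0.02398613 0.32249574]
(0.192, 0) [ 0.65821979 -0.0279008 ]
(0.1, 0) [ 0.56736402 -0.01343608]
(0, -0.0755) [ 0.45673724 -0.07227455]
(-0.16, 0) [0.31059769 0.02744247]
```

```bash
cat >> h.py <<'E'
from scipy.spatial.transform import Rotation
C0=np.array([.4688,.0033]); YAW=-.158
RC=np.array([[np.cos(YAW),-np.sin(YAW)],[np.sin(YAW),np.cos(YAW)]])
def w(x,y): return C0+RC@np.array([x,y])
def loc(p): return RC.T@(np.array(p)[:2]-C0)
def st():
    o=ctrl.get_obs(); M=Rotation.from_euler('xyz',o['eef_rot']).as_matrix()
    print('t',round(o['time_s'],2),'tcp',(o['ee_pos']*1000).round(1),'jawyaw',round(np.arctan2(M[1,1],M[0,1]),3),'fx',M[:,0].round(2),'q6',o['qpos'].round(2),'F',o['force'].round(1),'gw',round(o['grip_width'],4))
E
python3 - <<'E'
from h import *
st()
for n,q in dict(stickplace=(-.16,.07),bay=(0,-.0785),push0=(.235,.115)).items(): print(n,w(*q).round(4))
E
```

```text
t 0.1 tcp [131.6 533.8 205. ] jawyaw 1.329 fx [-0. -0. -1.] q6 [ 1.26  0.3   1.52 -0.    1.32 -0.07] F [0.3 0.5 0.6] gw 0.0938
stickplace [0.3218 0.0976]
bay [ 0.4564 -0.0742]
push0 [0.719  0.0799]
```

>>> {"op": "send_rows", "data": {
  "rows": [
    [[22,-40,0,-0.08],[22,-40,0,-0.08],[22,-40,0,-0.08],[22,-40,0,-0.08],[22,-40,0,-0.08],[22,-40,0,-0.08],[22,-40,0,-0.08],[22,-40,0,-0.08],[22,-40,0,-0.08],[22,-40,0,-0.08],[22,-40,0,-0.08],[22,-40,0,-0.08]]
  ],
  "grip": -0.3,
  "newtons": 15
}}

```text
time_s: 1.3
ee_pos: [0.3961, 0.0521, 0.2055]
eef_rot: [1.405, 1.571, 0.2]
force: [0.8, 0.7, -0.3]
grip_width: 0.0611
```

>>> {"op": "send_rows", "data": {
  "rows": [
    [[22,-39,-15,-0.09],[22,-39,-15,-0.09],[22,-37,-20,-0.08],[0,0,-15,0],[0,0,0,0],[0,0,0,0]]
  ]
}}

```text
time_s: 1.9
ee_pos: [0.4615, -0.0607, 0.1407]
eef_rot: [-2.002, 1.57, 2.82]
force: [-0.5, -0.2, 0.0]
grip_width: 0.0609
```

Run:
```python
from h import *
st()
```

```text
t 1.9 tcp [461.5 -60.7 140.7] jawyaw 0.11 fx [-0.  0. -1.] q6 [-0.21  0.18  1.83  0.    1.13 -0.32] F [-0.5 -0.2  0. ] gw 0.0609
```

Good. I'll lower to TCP z ≈ 87.5 mm, so only the fingertips overlap the stick, and close.

>>> {"op": "send_rows", "data": {
  "rows": [
    [[0,-1,-20,0],[0,0,-20,0],[0,0,-13,0],[0,0,0,0],[0,0,0,0]]
  ]
}}

```text
time_s: 2.4
ee_pos: [0.4621, -0.0616, 0.0887]
eef_rot: [1.245, 1.569, -0.215]
force: [-0.8, -0.7, 0.5]
grip_width: 0.0612
```

>>> {"op": "send_rows", "data": {
  "rows": [
    [[0,0,0,0],[0,0,0,0],[0,0,0,0],[0,0,0,0],[0,0,0,0],[0,0,0,0]]
  ],
  "grip": 1,
  "newtons": 15
}}

```text
time_s: 3.0
ee_pos: [0.4619, -0.062, 0.0877]
eef_rot: [1.274, 1.57, -0.188]
force: [-0.2, 0.9, 4.0]
grip_width: 0.0296
```

Run:
```python
from h import *
st()
```

```text
t 3.0 tcp [461.9 -62.   87.7] jawyaw 0.109 fx [ 0. -0. -1.] q6 [-0.21  0.26  1.88  0.    1.01 -0.32] F [-0.2  0.9  4. ] gw 0.0296
```

>>> {"op": "send_rows", "data": {
  "rows": [
    [[0,0,15,0],[0,0,25,0],[0,0,25,0],[0,0,0,0],[0,0,0,0]]
  ]
}}

```text
time_s: 3.5
ee_pos: [0.4616, -0.062, 0.152]
eef_rot: [1.464, 1.571, 0.002]
force: [0.7, -0.2, -1.3]
grip_width: 0.0297
```

Run:
```python
from h import *
st()
p,d=grab('scene'); cv2.imwrite('pics/s1.png',p[...,::-1])
```

```text
t 3.5 tcp [461.6 -62.  152. ] jawyaw 0.109 fx [ 0.  0. -1.] q6 [-0.21  0.17  1.82  0.    1.16 -0.32] F [ 0.7 -0.2 -1.3] gw 0.0297
```

View pics/s1.png

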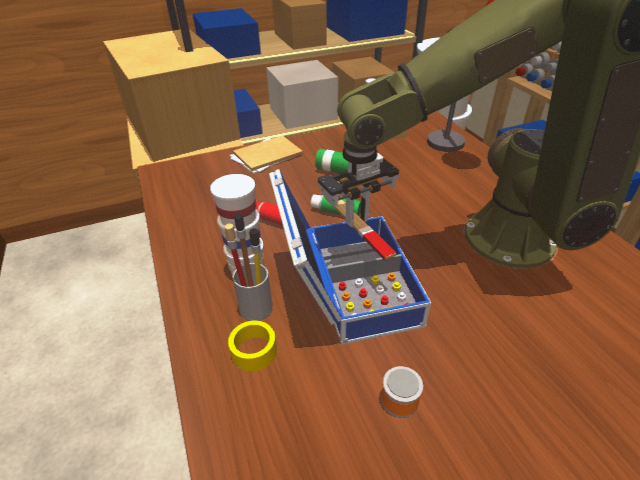

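The stick is held level, with its red end at px (375,240) clear of the rim. Next I carry it to the bench in front of the case.

>>> {"op": "send_rows", "data": {
  "rows": [
    [[-23,26,0,-0.04],[-23,26,0,-0.04],[-23,27,0,-0.04],[-23,27,0,-0.05],[-24,27,0,-0.05],[-24,27,0,-0.05],[0,0,-30,0],[0,0,-40,0],[0,0,-40,0],[0,0,-25,0],[0,0,0,0],[0,0,0,0]]
  ]
}}

```text
time_s: 4.75
ee_pos: [0.3213, 0.0979, 0.0175]
eef_rot: [-1.216, 1.569, -2.948]
force: [-0.1, -0.2, 0.2]
grip_width: 0.0301
```

Run:
```python
from h import *
st()
```

```text
t 4.75 tcp [321.3  97.9  17.5] jawyaw -0.161 fx [-0. -0. -1.] q6 [ 0.19  0.13  2.25 -0.    0.76  0.35] F [-0.1 -0.2  0.2] gw 0.0301
```

>>> {"op": "send_rows", "data": {
  "rows": [
    [[0,0,-6,0],[0,0,-5,0],[0,0,-2,0],[0,0,0,0],[0,0,0,0]]
  ]
}}

```text
time_s: 5.25
ee_pos: [0.3218, 0.098, 0.0046]
eef_rot: [2.013, 1.571, 0.281]
force: [-0.7, 0.5, -0.1]
grip_width: 0.0299
```

>>> {"op": "send_rows", "data": {
  "rows": [
    [[0,0,-1,0],[0,0,-1,0],[0,0,0,0],[0,0,0,0]]
  ]
}}

```text
time_s: 5.65
ee_pos: [0.3218, 0.098, 0.0026]
eef_rot: [1.911, 1.571, 0.18]
force: [-1.2, -0.2, 3.8]
grip_width: 0.0295
```

Contact at 3.8 N, so the stick is on the bench. Opening a little, then rising.

>>> {"op": "send_rows", "data": {
  "rows": [
    [[0,0,0,0],[0,0,0,0],[0,0,0,0],[0,0,20,0],[0,0,40,0],[0,0,50,0],[0,0,50,0],[0,0,20,0]]
  ],
  "grip": -0.2
}}

```text
time_s: 6.45
ee_pos: [0.3227, 0.0982, 0.1866]
eef_rot: [1.913, 1.565, 0.181]
force: [0.4, 0.8, -0.8]
grip_width: 0.0561
```

>>> {"op": "send_rows", "data": {
  "rows": [
    [[2,-30,2,0.1],[2,-40,3,0.1],[2,-40,3,0.1],[2,-40,3,0.1],[2,-40,3,0.1],[2,-40,3,0.1],[0,0,0,0.1],[0,0,0,0.1],[0,0,0,0.1],[0,0,0,0.1]]
  ],
  "grip": -1
}}

```text
time_s: 7.45
ee_pos: [0.3336, -0.1312, 0.1992]
eef_rot: [-2.901, 1.57, 2.652]
force: [0.0, 0.8, -0.3]
grip_width: 0.0935
```

Run:
```python
from h import *
st()
p,d=grab('top'); cv2.imwrite('pics/t2.png',p[...,::-1]); P=cloud('top',d)
hsv=cv2.cvtColor(p,cv2.COLOR_RGB2HSV).astype(int);H,S,V=hsv[...,0],hsv[...,1],hsv[...,2]
L=(P[...,:2]-C0)@RC
# cradle profile
for y in np.arange(-.152,.006,.004):
    m=(abs(L[...,1]-y)<.002)&(L[...,0]>-.06)&(L[...,0]<.07)&(P[...,2]<.1)
    print(round(y,3),m.sum(),(np.median(P[m][:,2])*1000).round(1) if m.sum() else None, end=' | ')
m=(H>45)&(H<80)&(S>100)&(P[...,0]>.33)&(P[...,1]>-.42); print('\ngreen',m.sum())
```

```text
t 7.45 tcp [ 333.6 -131.2  199.2] jawyaw 0.841 fx [-0.  0. -1.] q6 [-0.48 -0.14  2.01  0.    1.27 -1.32] F [ 0.   0.8 -0.3] gw 0.0935
-0.152 123 13.1 | -0.148 74 11.1 | -0.144 71 11.0 | -0.14 69 10.5 | -0.136 74 9.9 | -0.132 70 9.8 | -0.128 69 9.0 | -0.124 66 10.5 | -0.12 68 10.0 | -0.116 57 19.3 | -0.112 69 24.8 | -0.108 64 24.0 | -0.104 71 14.2 | -0.1 67 9.8 | -0.096 71 10.6 | -0.092 70 9.8 | -0.088 72 9.0 | -0.084 70 9.5 | -0.08 74 10.3 | -0.076 69 10.4 | -0.072 73 10.8 | -0.068 71 9.5 | -0.064 72 10.2 | -0.06 72 10.3 | -0.056 71 9.6 | -0.052 77 20.7 | -0.048 74 24.4 | -0.044 70 23.8 | -0.04 67 14.0 | -0.036 73 9.2 | -0.032 66 10.2 | -0.028 76 9.7 | -0.024 70 9.8 | -0.02 72 9.5 | -0.016 70 10.9 | -0.012 72 11.1 | -0.008 68 10.8 | -0.004 134 28.0 | 0.0 80 83.8 | 0.004 30 82.6 | 
green 624
```

View pics/t2.png

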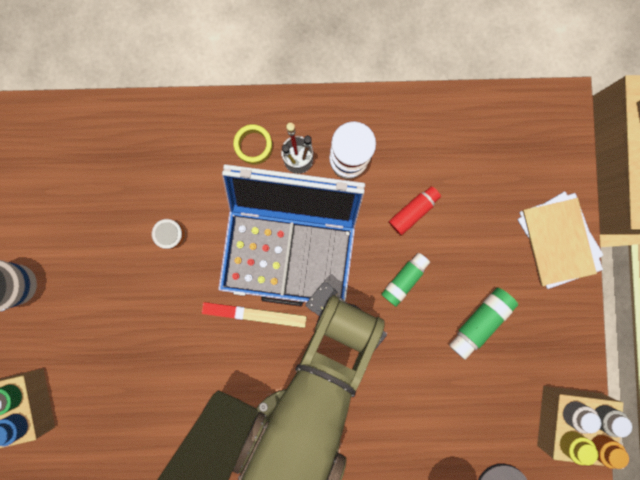

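The stick (202..305, 303..327) lies flat in front of the case. The cradle ridges come out at case y = -110.5 and -46.5 mm, 64 mm apart as given, so the bay middle is at -78.5. I'll refine the can pose.

Run:
```python
from h import *
p,d=load('top'); P=cloud('top',d)
cv2.imwrite('pics/c2.png',cv2.resize(p[240:320,370:450,::-1],None,fx=6,fy=6,interpolation=cv2.INTER_CUBIC))
m=(P[...,2]>.02)&(d>0)&(P[...,0]>.32)&(P[...,0]<.49)&(P[...,1]>-.41)&(P[...,1]<-.23)
n,l,s,c=cv2.connectedComponentsWithStats(m.astype(np.uint8)); i=1+s[1:,4].argmax(); q=P[l==i]
r=cv2.minAreaRect((q[:,:2]*1000).astype(np.float32)); print(r)
for a in [r[2]-90]:
    ax=np.array([np.cos(np.radians(a)),np.sin(np.radians(a))]); nx=np.array([-ax[1],ax[0]]); c0=np.array(r[0])/1000
    s_=(q[:,:2]-c0)@ax; t_=(q[:,:2]-c0)@nx
    for lo in np.arange(-.075,.075,.015):
        k=(s_>=lo)&(s_<lo+.015); print(round(lo,3),k.sum(),t_[k].min().round(4),t_[k].max().round(4),q[k,2].max().round(4))
    print('ax',ax,'bal',(c0-.014*ax).round(4),'heading',np.radians(a))
# symmetric circle fit: t vs z
k=(s_<.03); A=np.c_[t_[k],q[k,2],np.ones(k.sum())]; b=t_[k]**2+q[k,2]**2; x=np.linalg.lstsq(A,b,rcond=None)[0]; print('circle t,z',x[:2]/2,'r',np.sqrt(x[2]+(x[:2]**2).sum()/4))
```

```text
((405.51007080078125, -310.7040100097656), (53.38317108154297, 149.76353454589844), 48.26570510864258)
-0.075 120 -0.0266 0.026 0.0595
-0.06 114 -0.0244 0.0267 0.0583
-0.045 116 -0.0253 0.0261 0.0592
-0.03 113 -0.0267 0.0263 0.0594
-0.015 115 -0.0266 0.0267 0.061
0.0 111 -0.0254 0.0263 0.0598
0.015 112 -0.0243 0.0263 0.06
0.03 108 -0.0245 0.0265 0.0593
0.045 90 -0.0208 0.0238 0.0527
0.06 84 -0.0191 0.0208 0.0532
ax [ 0.74623987 -0.66567714] bal [ 0.3951 -0.3014] heading -0.7284008568524362
circle t,z [0.00042747 0.03145399] r 0.02238671078152045
```

View pics/c2.png

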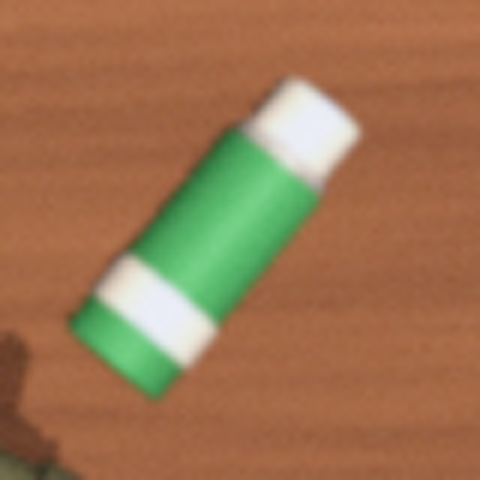

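The crop shows the small green can with its white cap at the upper right (px ~(421,262) in the full view). It measures 53x150 mm, so the choice is confirmed. Moving above the balance point (395, -301.5).

>>> {"op": "send_rows", "data": {
  "rows": [
    [[15,-42,0,0.005],[16,-43,0,0],[16,-43,0,0],[15,-42,-20,0],[0,0,-40,0],[0,0,-30,0],[0,0,0,0],[0,0,0,0]]
  ]
}}

```text
time_s: 8.3
ee_pos: [0.3959, -0.3012, 0.1102]
eef_rot: [3.06, 1.571, 2.33]
force: [0.3, 0.3, -0.5]
grip_width: 0.094
```

Run:
```python
from h import *
st()
```

```text
t 8.3 tcp [ 395.9 -301.2  110.2] jawyaw 0.841 fx [-0.  0. -1.] q6 [-0.72  0.29  1.77  0.    1.08 -1.56] F [ 0.3  0.3 -0.5] gw 0.094
```

>>> {"op": "send_rows", "data": {
  "rows": [
    [[-1,0,-35,0.006],[0,0,-35,0],[0,0,-15,0],[0,0,-7,0],[0,0,0,0],[0,0,0,0]]
  ]
}}

```text
time_s: 8.9
ee_pos: [0.3955, -0.3017, 0.019]
eef_rot: [-0.001, 1.568, -0.724]
force: [-1.0, -0.6, -0.0]
grip_width: 0.0938
```

>>> {"op": "send_rows", "data": {
  "rows": [
    [[0,0,0,0],[0,0,0,0],[0,0,0,0],[0,0,0,0],[0,0,0,0],[0,0,0,0],[0,0,0,0]]
  ],
  "grip": 1,
  "newtons": 20
}}

```text
time_s: 9.6
ee_pos: [0.3947, -0.3012, 0.0174]
eef_rot: [0.377, 1.571, -0.346]
force: [0.2, 0.4, 0.5]
grip_width: 0.0524
```

Run:
```python
from h import *
st()
```

```text
t 9.6 tcp [ 394.7 -301.2   17.4] jawyaw 0.848 fx [ 0. -0. -1.] q6 [-0.73  0.43  1.83  0.    0.87 -1.57] F [0.2 0.4 0.5] gw 0.0524
```

>>> {"op": "send_rows", "data": {
  "rows": [
    [[0,0,15,0],[0,0,40,0],[0,0,45,0],[0,0,40,0],[0,0,0,0],[0,0,0,0]]
  ]
}}

```text
time_s: 10.2
ee_pos: [0.3946, -0.3011, 0.1572]
eef_rot: [-0.085, 1.57, -0.808]
force: [-0.5, -0.0, -2.8]
grip_width: 0.0527
```

>>> {"op": "send_rows", "data": {
  "rows": [
    [[5,25,0,0.06],[6,29,0,0.07],[6,29,0,0.07],[6,29,0,0.07],[6,29,0,0.07],[6,29,0,0.07],[6,29,0,0.07],[7,30,0,0.085],[0,0,0,0],[0,0,0,0],[0,0,0,0]]
  ]
}}

```text
time_s: 11.3
ee_pos: [0.4422, -0.0727, 0.1564]
eef_rot: [-3.13, 1.569, 2.994]
force: [-0.3, 0.3, -3.0]
grip_width: 0.0522
```

Run:
```python
from h import *
st()
p,d=grab('scene'); cv2.imwrite('pics/s3.png',cv2.resize(p[120:360,220:460,::-1],None,fx=2.5,fy=2.5))
p,d=grab('top'); cv2.imwrite('pics/t3.png',cv2.resize(p[130:330,210:450,::-1],None,fx=2.5,fy=2.5))
```

```text
t 11.3 tcp [442.2 -72.7 156.4] jawyaw 1.411 fx [-0.  0. -1.] q6 [-0.24  0.12  1.85 -0.    1.16 -1.66] F [-0.3  0.3 -3. ] gw 0.0522
```

View pics/s3.png

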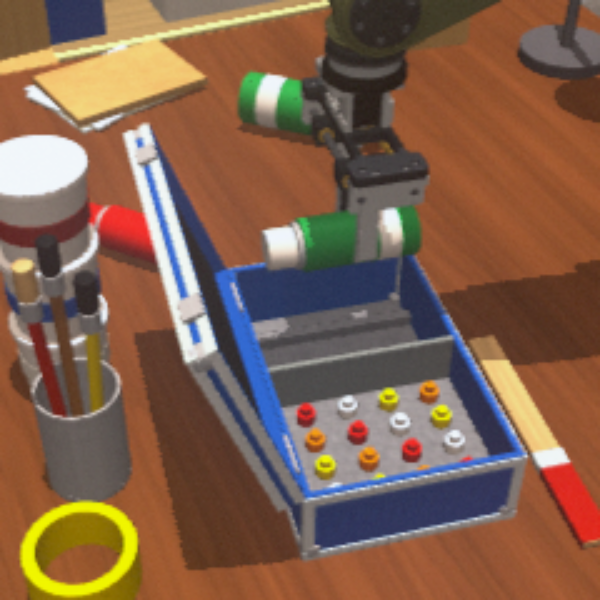

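View pics/t3.png

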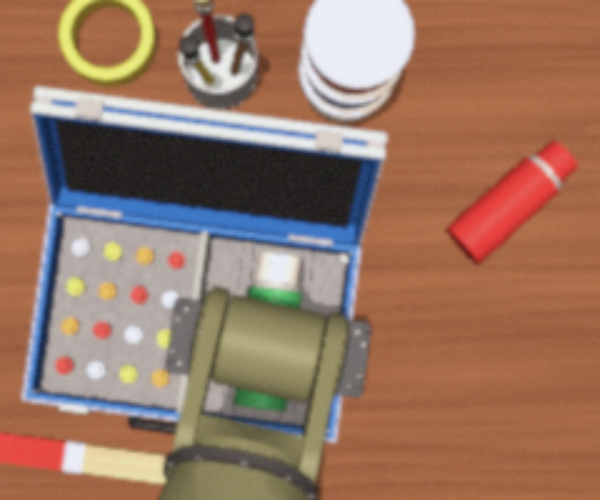

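>>> {"op": "send_rows", "data": {
  "rows": [
    [[1,0.5,-20,0.002],[0,0,-30,0],[0,0,-30,0],[0,0,-20,0],[0,0,-10,0],[0,0,0,0],[0,0,0,0]]
  ]
}}

```text
time_s: 12.1
ee_pos: [0.4441, -0.072, 0.0481]
eef_rot: [-0.102, 1.57, -0.259]
force: [0.1, 0.1, -2.0]
grip_width: 0.0526
```

Run:
```python
from h import *
st()
o=ctrl.get_obs(); print(loc(o['ee_pos']))
p,d=grab('top'); cv2.imwrite('pics/t4.png',cv2.resize(p[190:310,270:390,::-1],None,fx=5,fy=5))
P=cloud('top',d);hsv=cv2.cvtColor(p,cv2.COLOR_RGB2HSV).astype(int);H,S,V=hsv[...,0],hsv[...,1],hsv[...,2]
L=(P[...,:2]-C0)@RC
g=(H>45)&(H<80)&(S>100)&(abs(L[...,1]+.08)<.05)&(abs(L[...,0])<.1); print(g.sum(),L[g].min(0),L[g].max(0),P[g][:,2].max())
c=(S<60)&(V>170)&(abs(L[...,1]+.08)<.03)&(L[...,0]>.03)&(L[...,0]<.09)&(P[...,2]>.035);print(c.sum(),L[c].min(0),L[c].max(0))
```

```text
t 12.1 tcp [444.1 -72.   48.1] jawyaw 1.414 fx [ 0. -0. -1.] q6 [-0.24  0.29  1.95 -0.    0.9  -1.66] F [ 0.1  0.1 -2. ] gw 0.0526
[-0.01251157 -0.07823893]
150 [-0.06768715 -0.10125368] [ 0.03979417 -0.05529835] 1.604947579445119
200 [ 0.04114312 -0.09826566] [ 0.0763291  -0.05834328]
```

View pics/t4.png

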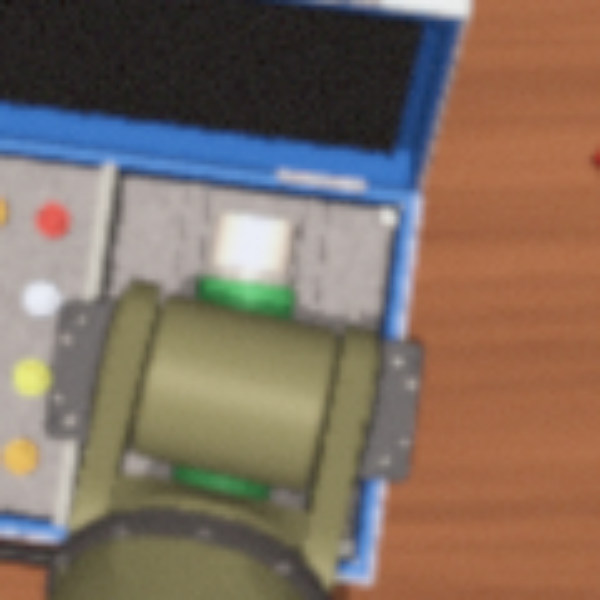

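The can's sides and cap are both centred at case y = -78.3 mm, and the cradle is at -78.5. Lowering gently.

>>> {"op": "send_rows", "data": {
  "rows": [
    [[0,0,-5,0],[0,0,-5,0],[0,0,-3,0],[0,0,-2,0],[0,0,0,0],[0,0,0,0]]
  ]
}}

```text
time_s: 12.75
ee_pos: [0.4437, -0.0717, 0.0324]
eef_rot: [-0.294, 1.571, -0.45]
force: [-0.8, 0.4, -2.8]
grip_width: 0.0525
```

>>> {"op": "send_rows", "data": {
  "rows": [
    [[0,0,-1,0],[0,0,-1,0],[0,0,0,0],[0,0,0,0]]
  ]
}}

```text
time_s: 13.15
ee_pos: [0.4437, -0.0716, 0.0304]
eef_rot: [-2.868, 1.571, -3.024]
force: [-0.6, -0.5, -1.7]
grip_width: 0.0529
```

>>> {"op": "send_rows", "data": {
  "rows": [
    [[0,0,-1,0],[0,0,0,0],[0,0,0,0]]
  ]
}}

```text
time_s: 13.45
ee_pos: [0.4437, -0.0716, 0.0294]
eef_rot: [-2.944, 1.571, -3.1]
force: [0.1, 0.2, -2.5]
grip_width: 0.0524
```

Run:
```python
from h import *
st()
```

```text
t 13.45 tcp [443.7 -71.6  29.4] jawyaw 1.415 fx [-0. -0. -1.] q6 [-0.24  0.33  1.96 -0.    0.86 -1.66] F [ 0.1  0.2 -2.5] gw 0.0524
```

>>> {"op": "send_rows", "data": {
  "rows": [
    [[0,0,-1,0],[0,0,0,0],[0,0,0,0]]
  ]
}}

```text
time_s: 13.75
ee_pos: [0.4438, -0.0717, 0.0284]
eef_rot: [-0.181, 1.571, -0.337]
force: [0.5, 0.4, -1.7]
grip_width: 0.0524
```

>>> {"op": "send_rows", "data": {
  "rows": [
    [[0,0,-0.5,0],[0,0,-0.5,0],[0,0,0,0]]
  ]
}}

```text
time_s: 14.05
ee_pos: [0.4438, -0.0717, 0.0283]
eef_rot: [-0.203, 1.57, -0.359]
force: [-5.9, 1.6, 16.1]
grip_width: 0.0528
```

>>> {"op": "send_rows", "data": {
  "rows": [
    [[0,0,0.7,0],[0,0,0,0]]
  ]
}}

```text
time_s: 14.25
ee_pos: [0.4438, -0.0717, 0.0283]
eef_rot: [-0.172, 1.57, -0.328]
force: [-2.3, 1.1, 5.4]
grip_width: 0.0526
```

>>> {"op": "send_rows", "data": {
  "rows": [
    [[0,0,0,0],[0,0,0,0],[0,0,0,0],[0,0,0,0],[0,0,20,0],[0,0,40,0],[0,0,50,0],[0,0,50,0],[0,0,50,0],[0,0,50,0],[0,0,50,0]]
  ],
  "grip": -0.5
}}

```text
time_s: 15.35
ee_pos: [0.4432, -0.0715, 0.3403]
eef_rot: [-0.085, 1.57, -0.241]
force: [1.5, -0.4, -0.1]
grip_width: 0.0708
```

Run:
```python
from h import *
st()
p,d=grab('scene'); cv2.imwrite('pics/s5.png',cv2.resize(p[120:360,220:460,::-1],None,fx=2.5,fy=2.5))
```

```text
t 15.35 tcp [443.2 -71.5 340.3] jawyaw 1.415 fx [ 0. -0. -1.] q6 [-0.24 -0.    1.56  0.    1.58 -1.66] F [ 1.5 -0.4 -0.1] gw 0.0708
```

View pics/s5.png

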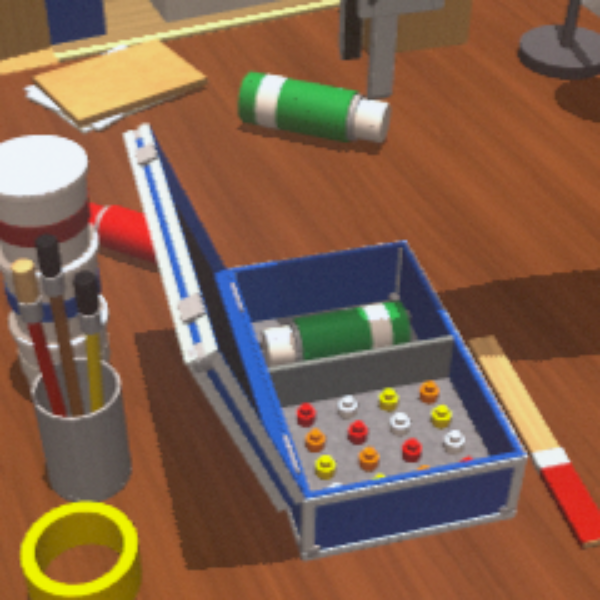

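The can lies in the cradle at px (335,335) in the crop, and the lid is still back. I'll close the fingers and go over the lid to behind its left part, above the tape.

>>> {"op": "send_rows", "data": {
  "rows": [
    [[20,15,-2,0],[28,15,-2,0],[28,15,-2,0],[28,15,-2,0],[28,15,-2,0],[28,15,-2,0],[28,15,-2,0],[28,15,-2,0],[28,15,-2,0],[22,11,-2,0],[10,5,0,0],[0,0,0,0]]
  ],
  "grip": 1
}}

```text
time_s: 16.6
ee_pos: [0.7204, 0.08, 0.3161]
eef_rot: [-2.942, 1.569, -3.097]
force: [-0.1, -0.2, -0.4]
grip_width: 0.0004
```

Run:
```python
from h import *
st(); print(loc(ctrl.get_obs()['ee_pos']))
p,d=grab('top'); cv2.imwrite('pics/t6.png',cv2.resize(p[80:320,200:440,::-1],None,fx=2.5,fy=2.5))
P=cloud('top',d);L=(P[...,:2]-C0)@RC
m=(L[...,1]>.04)&(L[...,1]<.09)&(P[...,2]>.1)&(P[...,2]<.28)&(L[...,0]>.21)&(L[...,0]<.33);print(m.sum(),L[m].max(0) if m.any() else '',)
```

```text
t 16.6 tcp [720.4  80.  316.1] jawyaw 1.416 fx [-0. -0. -1.] q6 [ 0.06  0.71  0.67  0.    1.76 -1.36] F [-0.1 -0.2 -0.4] gw 0.0004
[0.23639809 0.11533137]
18 [0.29776357 0.04700156]
```

View pics/t6.png

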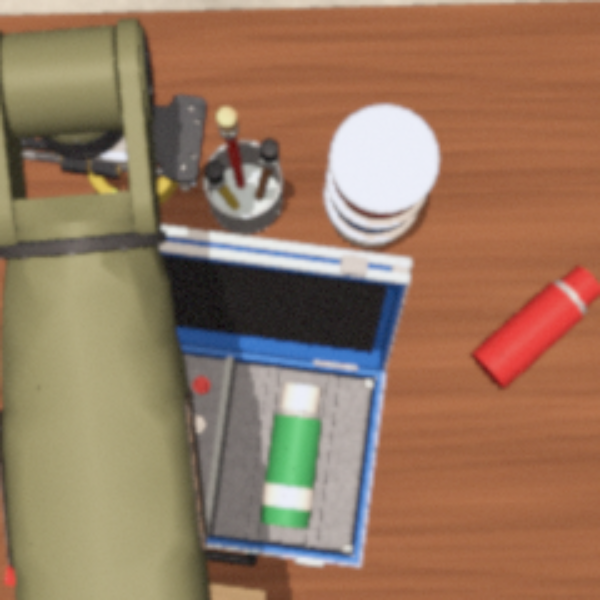

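>>> {"op": "send_rows", "data": {
  "rows": [
    [[0,0,-25,0],[0,0,-25,0],[0,0,-25,0],[0,0,-24,0],[0,0,0,0],[0,0,0,0]]
  ]
}}

```text
time_s: 17.25
ee_pos: [0.7195, 0.079, 0.2205]
eef_rot: [0.159, 1.57, 0.003]
force: [-0.5, 0.1, 1.2]
grip_width: 0.0005
```

Run:
```python
from h import *
st(); print(loc(ctrl.get_obs()['ee_pos']))
p,d=grab('scene'); cv2.imwrite('pics/s7.png',p[...,::-1])
```

```text
t 17.25 tcp [719.5  79.  220.5] jawyaw 1.415 fx [ 0.  0. -1.] q6 [ 0.06  0.71  0.89 -0.    1.55 -1.36] F [-0.5  0.1  1.2] gw 0.0005
[0.23567085 0.11421965]
```

View pics/s7.png

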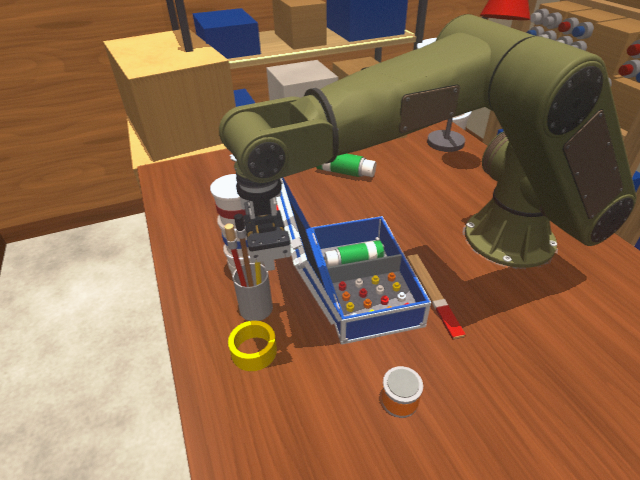

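>>> {"op": "send_rows", "data": {
  "rows": [
    [[-9.9,1.6,0,0],[-9.9,1.6,0,0],[-9.9,1.6,0,0],[-9.9,1.6,0,0],[-9.9,1.6,0,0],[-9.9,1.6,0,0],[-9.9,1.6,0,0],[-9.9,1.6,0,0],[-9.9,1.6,0,0]]
  ]
}}

```text
time_s: 18.2
ee_pos: [0.6309, 0.0937, 0.2215]
eef_rot: [0.233, 1.567, 0.077]
force: [1.0, -0.2, 0.9]
grip_width: 0.0004
```

Run:
```python
from h import *
st(); print(loc(ctrl.get_obs()['ee_pos']))
p,d=grab('scene'); cv2.imwrite('pics/s8.png',cv2.resize(p[120:360,180:480,::-1],None,fx=2.5,fy=2.5))
```

```text
t 18.2 tcp [630.9  93.7 221.5] jawyaw 1.415 fx [ 0.  0. -1.] q6 [ 0.09  0.49  1.23 -0.    1.42 -1.32] F [ 1.  -0.2  0.9] gw 0.0004
[0.14583995 0.11481011]
```

View pics/s8.png

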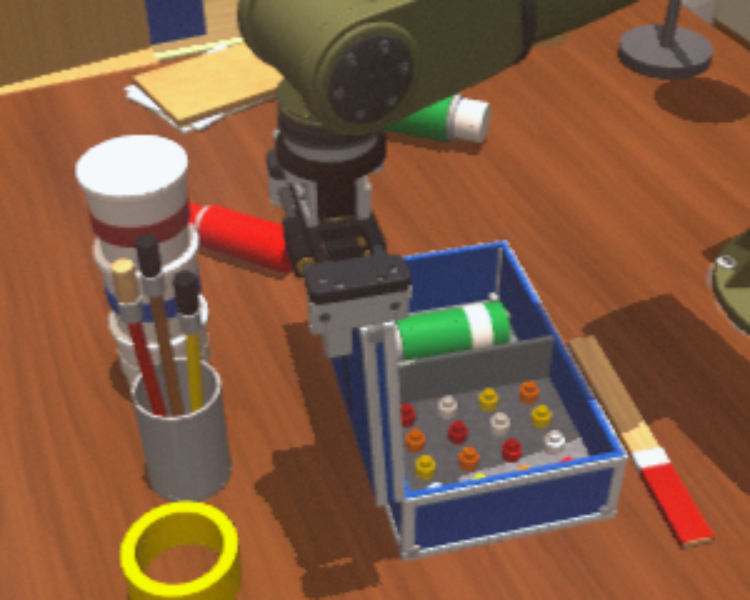

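The lid is now about upright. Continuing slowly.

>>> {"op": "send_rows", "data": {
  "rows": [
    [[-7.9,1.3,0,0],[-7.9,1.3,0,0],[-7.9,1.3,0,0],[-7.9,1.3,0,0],[-5.9,1,0,0]]
  ]
}}

```text
time_s: 18.75
ee_pos: [0.5924, 0.1001, 0.2192]
eef_rot: [-2.926, 1.571, -3.082]
force: [0.3, -0.7, 1.5]
grip_width: 0.0004
```

Run:
```python
from h import *
st(); print(loc(ctrl.get_obs()['ee_pos']))
p,d=grab('scene'); cv2.imwrite('pics/s9.png',cv2.resize(p[120:360,180:480,::-1],None,fx=2.5,fy=2.5))
```

```text
t 18.75 tcp [592.4 100.1 219.2] jawyaw 1.415 fx [-0. -0. -1.] q6 [ 0.11  0.4   1.35  0.    1.39 -1.31] F [ 0.3 -0.7  1.5] gw 0.0004
[0.10680808 0.11501087]
```

View pics/s9.png

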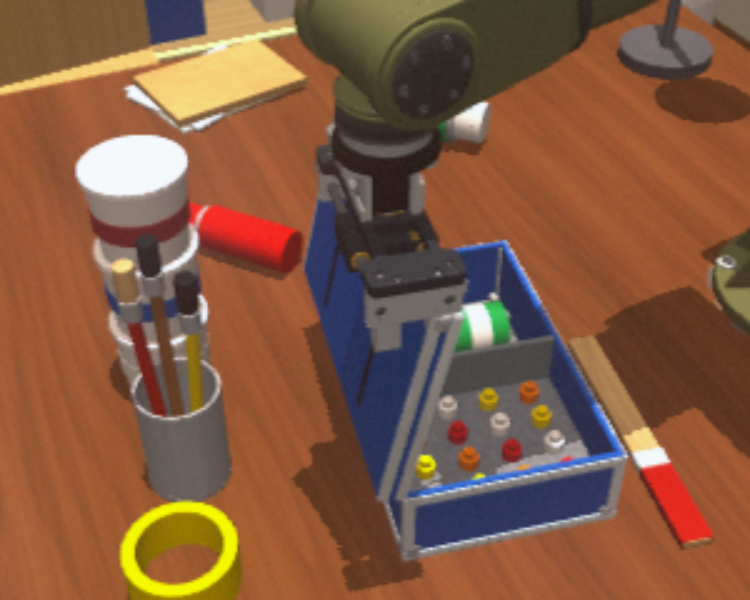

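>>> {"op": "send_rows", "data": {
  "rows": [
    [[-5.9,1,0,0],[-4.9,0.8,0,0],[0,0,0,0],[30,-4.8,0,0],[30,-4.8,0,0]]
  ]
}}

```text
time_s: 19.3
ee_pos: [0.643, 0.0922, 0.2196]
eef_rot: [0.226, 1.57, 0.071]
force: [-0.2, -0.4, 1.1]
grip_width: 0.001
```

Run:
```python
from h import *
st(); print(loc(ctrl.get_obs()['ee_pos']))
p,d=grab('scene'); cv2.imwrite('pics/s10.png',cv2.resize(p[120:360,180:480,::-1],None,fx=2.5,fy=2.5))
```

```text
t 19.3 tcp [643.   92.2 219.6] jawyaw 1.415 fx [ 0.  0. -1.] q6 [ 0.09  0.52  1.18 -0.    1.44 -1.33] F [-0.2 -0.4  1.1] gw 0.001
[0.15807242 0.11517436]
```

View pics/s10.png

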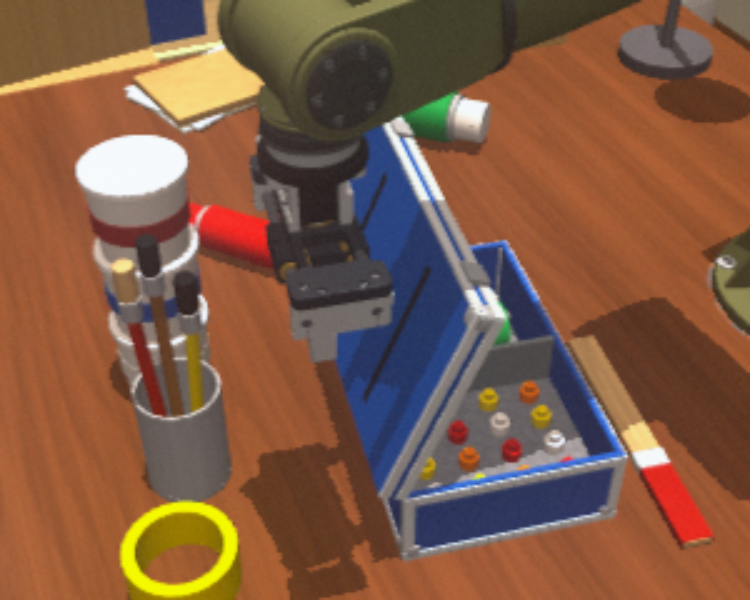

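The lid is falling freely and the gripper is clear. Waiting in place.

>>> {"op": "send_rows", "data": {
  "rows": [
    [[0,0,0,0],[0,0,0,0],[0,0,0,0],[0,0,0,0],[0,0,0,0],[0,0,0,0],[0,0,0,0],[0,0,0,0],[0,0,0,0],[0,0,0,0],[0,0,0,0],[0,0,0,0]]
  ]
}}

```text
time_s: 20.55
ee_pos: [0.6423, 0.0921, 0.219]
eef_rot: [-2.642, 1.571, -2.798]
force: [-0.1, -0.3, -0.7]
grip_width: 0.0006
```

>>> {"op": "send_rows", "data": {
  "rows": [
    [[0,0,0,0],[0,0,0,0],[0,0,0,0],[0,0,0,0],[0,0,0,0],[0,0,0,0],[0,0,0,0],[0,0,0,0],[0,0,0,0],[0,0,0,0],[0,0,0,0],[0,0,0,0]]
  ]
}}

```text
time_s: 21.75
ee_pos: [0.6423, 0.0922, 0.2191]
eef_rot: [0.328, 1.571, 0.172]
force: [0.5, -0.5, 0.3]
grip_width: 0.0003
```

>>> {"op": "send_rows", "data": {
  "rows": [
    [[0,0,30,0],[0,0,30,0],[0,0,30,0],[-30,0,10,0],[-30,30,0,0],[-30,40,0,0],[-30,40,0,0],[-30,40,0,0],[-30,40,0,0],[-30,40,0,0],[-30,40,0,0],[0,40,0,0]]
  ]
}}

```text
time_s: 22.95
ee_pos: [0.3995, 0.404, 0.3205]
eef_rot: [1.011, 1.569, 0.857]
force: [1.5, 0.2, 0.8]
grip_width: 0.0006
```

Run:
```python
from h import *
st()
p,d=grab('scene'); cv2.imwrite('pics/s11.png',p[...,::-1])
p,d=grab('top'); cv2.imwrite('pics/t11.png',p[...,::-1])
P=cloud('top',d);L=(P[...,:2]-C0)@RC
for a in (-.08,-.04,0,.04,.08):
    print(a,[(np.median(P[(abs(L[...,0]-a)<.01)&(abs(L[...,1]-y)<.01)][:,2])*1000).round(1) for y in (-.14,-.07,0,.07,.14)])
```

```text
t 22.95 tcp [399.5 404.  320.5] jawyaw 1.417 fx [ 0.  0. -1.] q6 [ 0.73  0.28  1.28  0.    1.58 -0.69] F [1.5 0.2 0.8] gw 0.0006
-0.08 [np.float64(108.9), np.float64(108.9), np.float64(109.9), np.float64(108.8), np.float64(108.2)]
-0.04 [np.float64(109.1), np.float64(109.8), np.float64(109.7), np.float64(109.6), np.float64(108.8)]
0 [np.float64(109.6), np.float64(1604.9), np.float64(108.6), np.float64(109.0), np.float64(108.7)]
0.04 [np.float64(109.5), np.float64(109.8), np.float64(108.7), np.float64(109.6), np.float64(108.0)]
0.08 [np.float64(109.2), np.float64(109.1), np.float64(109.1), np.float64(108.9), np.float64(108.8)]
```

View pics/s11.png

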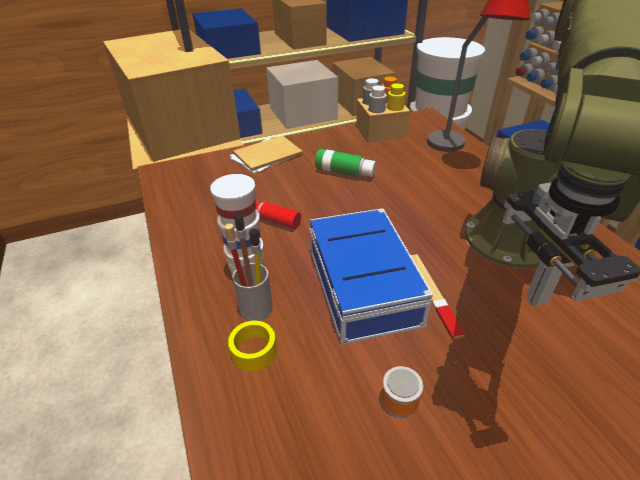

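View pics/t11.png

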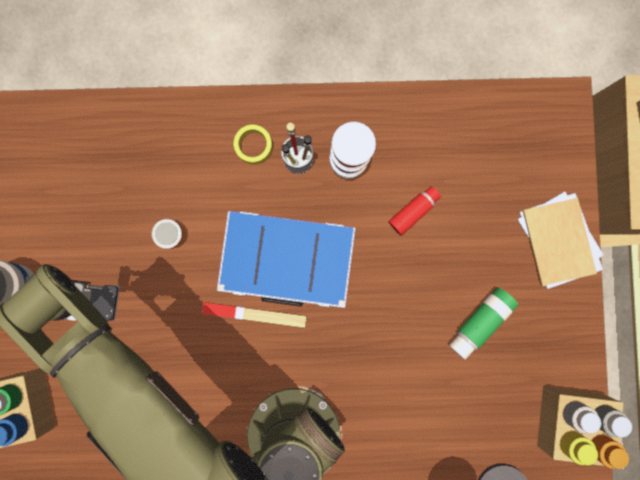

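The lid is shut and level at 109 mm (110 expected). The stick is flat in front of the case at (202..305, 303..327). The tape, pot, tubs and tin are at their original pixels, and the robot is clear.

```bash
python3 -c "
from station import ctrl
print(ctrl.hand_in())"
```

```text
the job is handed in; nothing more can be done
None
```

The case is packed and the job is handed in, at about 23 s of the 72 s allowed.

- **Stick:** I gripped it at its middle and laid it flat on the bench in front of the case. The last pictures show it still there.
- **Can:** I took the small green can (53 x 150 mm), not the red one or the larger green one. I lowered it into the cradle until it touched (about 16 N for a moment), eased off, and released it there. The view before the lid closed showed it lying between the ridges.
- **Lid:** I pushed it from behind, over the tape, to about 1.3 rad by my estimate, and pulled the fingers back. It fell shut by itself.

**Last checks:** the closed lid measures 108–110 mm high all over, against 110 mm expected. The tubs, pot, tape and tin look unmoved from the first picture. I checked that by eye and did not re-measure them. One lid depth reading was missing and I ignored it. No check failed.

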